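# Drift a V-block fixture into line and fit its next bolt

## Robot

A 6-joint arm with a two-finger parallel gripper is mounted at the origin on the work surface. World frame = base frame: x ahead of the robot, y to its left, z up, the work surface at z = 0. Lengths are in m, angles in rad, forces in N, time in s.
With the tool pointing down it reaches from about 0.3 to 0.875 m from the base axis. Payload 6.4 kg.
Tool frame: the origin (TCP) lies between the finger pads; the fingertips stand 19 mm ahead of it and the grasp point (between the pads) is the TCP; z points along the fingers, y is the direction in which the jaws open and shut (so a half turn about z gives the same grasp; the last joint's range is limited). The gripper opens to 85 mm and grips with 20 to 120 N. Pads are 22 mm wide; open, the fingers measure 114 mm over their backs; the gripper's body (76 mm by 85 mm) begins 54 mm behind the grasp point. The pads swing forward as they close: fully open they stand 13 mm farther back than shut.
Start: joints at [1.068, 0.181, 1.607, -0, 1.354, -0.206], TCP at [0.168, 0.55, 0.25] pointing down, gripper open.
Joint ranges: [-2.99, 2.99], [-0.89, 2.07], [0.3, 2.58], [-1.14, 4.28], [0, 2.63], [-3.12, 3.12]. Speed limits (rad/s): [2.57, 2.57, 3.01, 3.14, 3.14, 3.14].

## Interface

Orientations are given as a unit quaternion [w, x, y, z].
In Python, from bench import * gives the robot as it stands.
- The arm moves only by the tool apply_moves, never from a script. Its argument "moves" is a list that holds one entry, the list of rows, each a list of 7 numbers: the shift along the tool's x, y, z in cm, then the turn, a rotation vector about the tool's x, y, z in rad, then the opening, from 0 (shut) to 1 (fully open). A call has 1 to 8 rows; each row is the pose to reach, as a shift and turn from the pose commanded when the call began, along the tool's axes at that moment; what a row does not reach only later rows make up. A row lasts 1/10 s, in which the tool goes at most 50 mm and 8.59 degrees, less where a joint would pass 70% of its speed; a pose out of reach is approached as far as the arm can. A call with a gripper value outside its range is refused whole. The fingers move at their own pace and stop on an object; the grip force is fixed at half the most. Time passes only in rows, so rows that repeat a pose let the fingers close. It gives the time, the measured TCP pose, the force and the opening at its end, in the units of the state.
- get_obs(): the state, without advancing time (a new reading comes with each control period).
- camera(name): name is "scene" or "top"; returns the picture (384x512x3 uint8, red, green, blue); there is no depth.
- get_calibration(name): a dict with "vertical_fov" (degrees; the focal length in pixels is half the picture's height over the tangent of half this angle, whatever the lens; pixels are square), "cx", "cy" (the principal point, pixels), "R" (3x3) and "t" (3): a world point X has camera coordinates R X + t. Camera axes: x right, y down, z forward; pixel columns grow to the right and rows downward; lengths in m; the calibration is good to about 2 mm. A picture is of the moment at which its call begins. get_calibration takes no time and is no camera call.
- hand_in(): hands the job in, once; it reports no verdict.
The state is a dict: "time_s": time; "q": joint angles; "dq": joint speeds; "joint_efforts": joint torques, N m; "eef_pos": TCP position; "eef_rot": TCP orientation; "wrist_force": force on the tool from outside, world axes, zero at the start; "torque": the same for the moment, N m; "opening": opening from 0.0 (shut) to 1.0 (fully open).
Only numpy, scipy, OpenCV 4.12 (cv2) and the standard library are available. Lean on these libraries where they do the work, as an engineer would, in place of code of your own. Each camera call takes 0.05 s, during which the arm holds its last target. There are 200 camera calls.

## Task

The V-block fixture lies on the perforated plate of the swivel base, held loosely by its first bolt, and its other holes are out of line with the plate's. Work the drift pin down through one of its two open holes, feeling for the plate's hole underneath and letting the taper draw the holes into line, until its collar sits flat on the fixture's foot; do not force it. Leave the pin standing there and put the bolt fully home in the other hole, gently, disturbing nothing else on the bench.

Things in the scene. Friction and masses are not known exactly. Their poses are not given: they have to be found in the camera images.
- v_fixture: V-block fixture, 0.6 to 0.9 kg, lying loose on the perforated plate: aluminium foot 160 x 120 x 10 mm with three 16 mm through holes and a dark steel V-block, top 44 mm above the foot's underside (it covers x 18 to 92, y -28 to 28 mm). Origin: underside of the foot, centre of the first bolt's hole; z up, x along the foot's middle line to the end with the two open holes, y to its left. Oiled metal, friction about 0.25.
- first_bolt (a point): Centre of the first bolt's hole, on the foot's upper face. The first bolt, same size as the loose one, is fixed here but not tightened; its head is 22 mm wide, 26 mm high. The foot turns about it with up to 2 mm of slip. The plate hole that belongs to an open hole lies on the same arc about this point, 5 to 21 mm clockwise or anticlockwise of it (both holes the same); which way and how far is to be felt or seen.
- hole_left (a point): Centre of the open hole at x = 120, y = 40 mm of the fixture's frame, on the foot's upper face. 16 mm diameter, 10 mm deep; directly below it the perforated plate, 15 mm thick, and somewhere under or beside the opening its own 16 mm through hole, then 40 mm of free space down to the bench. Turning the foot about the first bolt brings the two into line; it takes a few newtons.
- hole_right (a point): The same for the open hole at x = 120, y = -40 mm of the fixture's frame.
- drift_pin: Steel drift pin, 0.16 kg, standing nose down in the rack (which of the three places changes). Origin: centre of the underside of its collar, z up along the pin. Below the origin: 19 mm of 15 mm diameter, then an even taper to a blunt 10 mm nose (edge broken 1 mm), whose tip is 54 mm below the origin. Above: collar 24 mm diameter and 6 mm high, then a plain round handle 18 mm diameter up to a domed top at 55 mm.
- bolt: Loose steel bolt, 0.11 kg, standing in the rack. Origin: centre of the underside of its head, z up. Below: plain shank 12 mm diameter, 30 mm long, end chamfered to 8 mm. Above: a round knurled head 22 mm diameter, 26 mm high, with a socket in its top.
- swivel_base: Swivel base fixed to the bench: round foot, an end rest, and on them an aluminium plate 280 x 200 mm, 15 mm thick, upper face 55 mm above the bench, with 16 mm through holes in rows 40 mm apart. Origin: on the bench, on the swivel axis, which is also the first bolt's axis. The plate is locked at an angle that differs each time and is not part of this pose (this frame belongs to the foot).
- rack: Grey plastic rack, fixed, 60 x 170 x 60 mm high, with three 17 mm wide, 55 mm deep holes at y = -55, 0 and 55 mm, in which pin, bolt and dowel stand. Origin: centre of its underside. Collar and head rest on its top.
- dowel: Plain straight steel dowel without handle or head, 15 mm diameter, 85 mm long, standing in the rack, its top 90 mm above the bench; not needed. Origin: centre of its lower end.
- stop_pin: Bystander: dark steel stop pin, 20 mm head, 38 mm high, standing on the swivel base's end rest beside the plate's small tab. Origin: underside centre.
- big_screw: Bystander: big dark cap screw standing on its head (28 mm diameter, 63 mm high). Origin: underside centre.
- steel_rule: Bystander: steel rule 300 x 25 x 3 mm lying on the bench. Origin: underside centre.
- wrench: Bystander: wrench lying on the bench. Origin: underside of its middle.
- hex_key: Bystander: L-shaped hex key, 110 x 40 x 8 mm, lying on the bench. Origin: middle of its long arm, on the bench.
- washer_cup: Bystander: open steel cup, 72 mm diameter, 50 mm high. Origin: underside centre.
- tag_stack: Bystander: stack of aluminium tags 85 x 55 x 22 mm. Origin: underside centre.
- sample_bar: Bystander: aluminium bar 32 mm diameter, 100 mm high, standing upright. Origin: underside centre.
There are look-alikes about, which are no part of the job. What is shaped like the drift_pin but orange is not meant.

How it is judged:
On the way, in this order (a step that is already met when the one before it is completed fails the run):
1. the drift pin is fully down in one of the open holes, its collar on the foot (((distance between drift_pin and hole_left below 0.0035 m and angle between drift_pin's own z axis and vertical below 0.06 rad) or (distance between drift_pin and hole_right below 0.0035 m and angle between drift_pin's own z axis and vertical below 0.06 rad))), for 0.2 s.
2. the bolt is fully home in the other hole, the pin still in place (((distance between drift_pin and hole_left below 0.0035 m and angle between each of drift_pin, bolt's own z axis and vertical below 0.06 rad and distance between bolt and hole_right below 0.004 m) or (distance between drift_pin and hole_right below 0.0035 m and angle between each of drift_pin, bolt's own z axis and vertical below 0.06 rad and distance between bolt and hole_left below 0.004 m))), for 0.2 s.
At the end, for the whole second after the job is handed in: Drift pin and bolt stand upright (within 0.06 rad), one in each open hole, collar and head down on the foot (origin within 3.5 mm for the pin, 4 mm for the bolt, of the hole's centre on the foot's upper face), all at rest and let go (((distance between drift_pin and hole_left below 0.0035 m and angle between each of drift_pin, bolt's own z axis and vertical below 0.06 rad and distance between bolt and hole_right below 0.004 m) or (distance between drift_pin and hole_right below 0.0035 m and angle between each of drift_pin, bolt's own z axis and vertical below 0.06 rad and distance between bolt and hole_left below 0.004 m)) and linear speed of each of drift_pin, bolt, v_fixture below 0.01 m/s); the robot touches nothing.
It fails at once if the drift pin is forced: over 50 N against the fixture or the swivel base (contact force between drift_pin and v_fixture above 50 N or contact force between drift_pin and swivel_base above 50 N).
It fails at once if the bolt is forced: over 50 N against the fixture or the swivel base (contact force between bolt and v_fixture above 50 N or contact force between bolt and swivel_base above 50 N).
It fails at once if something else on the bench is moved by over 20 mm, or the dowel is pulled up (distance of any of dowel, stop_pin, big_screw, steel_rule, wrench, hex_key, washer_cup, tag_stack, sample_bar from where it was at the start of the episode above 0.02 m).
It also fails if it takes over 72 s, if anything falls off the work surface, if the arm or the gripper's body presses on something with over 40 N, if the wrist force passes 120 N, or if a joint passes its speed limit or range.

## Working session

There is one attempt and no reset: what is moved stays moved. The work goes in short steps, Python scripts to look and compute and a tool call to move; the robot and the scene stay as the last step left them, time stands still between calls to the robot, and variables do not carry over. Pictures are saved under pics/ and viewed, about 8 in all and at most 12, crops included, and the job is handed in when it is done.

Besides the shell and the picture viewer there is one more tool, called after ">>>" by a JSON object that holds its "method" and its "body", one argument or row to a line. apply_moves: Moves the arm, as the interface text tells. Its arguments: {"type":"object","properties":{"moves":{"type":"array","items":{"type":"array","items":{"type":"array","items":{"type":"number"}}}}},"required":["moves"]}

```bash
ls; mkdir -p pics
cat > h.py <<'E'
from bench import *
import numpy as np, cv2
from scipy.spatial.transform import Rotation as Rn
def cal(n):
    c=get_calibration(n); f=192/np.tan(np.radians(c["vertical_fov"])/2)
    return f,c["cx"],c["cy"],np.array(c["R"]),np.array(c["t"])
def ray(n,u,v,z):
    f,cx,cy,R,t=cal(n); o=-R.T@t; d=R.T@np.array([(u-cx)/f,(v-cy)/f,1]); return o+d*(z-o[2])/d[2]
def proj(n,X):
    f,cx,cy,R,t=cal(n); p=R@np.array(X)+t; return np.array([cx+f*p[0]/p[2],cy+f*p[1]/p[2]])
def shot(n): return cv2.cvtColor(camera(n),cv2.COLOR_RGB2BGR)
def save(n,im): cv2.imwrite("pics/"+n+".png",im)
def rows(p,yaw=None):
    pass
E
python3 - <<'E'
from h import *
for n in("scene","top"):
    c=get_calibration(n); print(n,c)
    print(-np.array(c["R"]).T@np.array(c["t"]))
    im=shot(n); cv2.imwrite(f"pics/{n}0raw.png",im); save(n+"0",cv2.resize(im,(800,600),interpolation=cv2.INTER_CUBIC))
print(get_obs())
E
```

```text
pics
scene {'vertical_fov': 46.83695097830349, 'cx': 250.35156059407953, 'cy': 196.91235510383453, 'R': array([[ 0.84665753,  0.5320972 ,  0.00660314],
       [ 0.45205612, -0.71264124, -0.53645851],
       [-0.2807424 ,  0.45718163, -0.84390086]]), 't': array([-0.41725203, -0.2924899 ,  1.28287564])}
[ 0.845649   -0.57292889  0.92846634]
top {'vertical_fov': 46.09497769778845, 'cx': 258.9969325671315, 'cy': 194.6398406701295, 'R': array([[-0.0183082 , -0.99971407, -0.01538162],
       [-0.98158189,  0.02089787, -0.18989544],
       [ 0.19016259,  0.01162168, -0.98168382]]), 't': array([-0.10467473,  0.56768699,  1.02361269])}
[ 0.36066202 -0.12840435  1.11105513]
{'time_s': 0.1, 'q': array([ 1.06770386e+00,  1.81474784e-01,  1.60792285e+00, -5.94838413e-05,
        1.35381407e+00, -2.06293401e-01]), 'dq': array([ 0.00179049, -0.00086215, -0.00152442, -0.0011542 ,  0.00076385,
       -0.00130642]), 'joint_efforts': array([ 3.80501979e-04, -4.45880520e+01, -3.52237165e+01, -4.37835179e-04,
        4.19725984e-03,  2.32510314e-05]), 'eef_pos': array([0.16792403, 0.54942898, 0.24946253]), 'eef_rot': array([-2.53919410e-04,  1.47849040e-01,  9.89009608e-01, -7.69223129e-04]), 'wrist_force': array([-0.37403502, -0.57744566, -0.51240349]), 'torque': array([ 0.0390779 , -0.00336208, -0.07295459]), 'opening': 1.0022756835713782}
```

View pics/scene0.png

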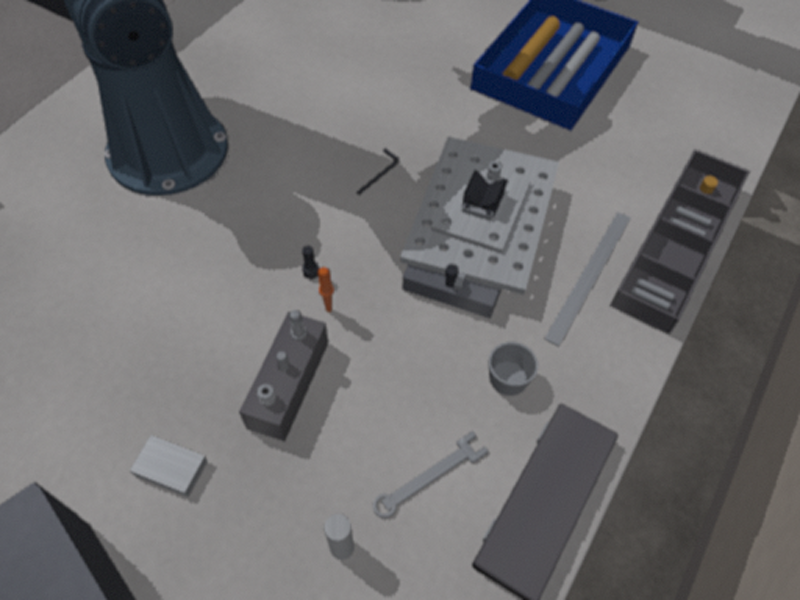

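View pics/top0.png

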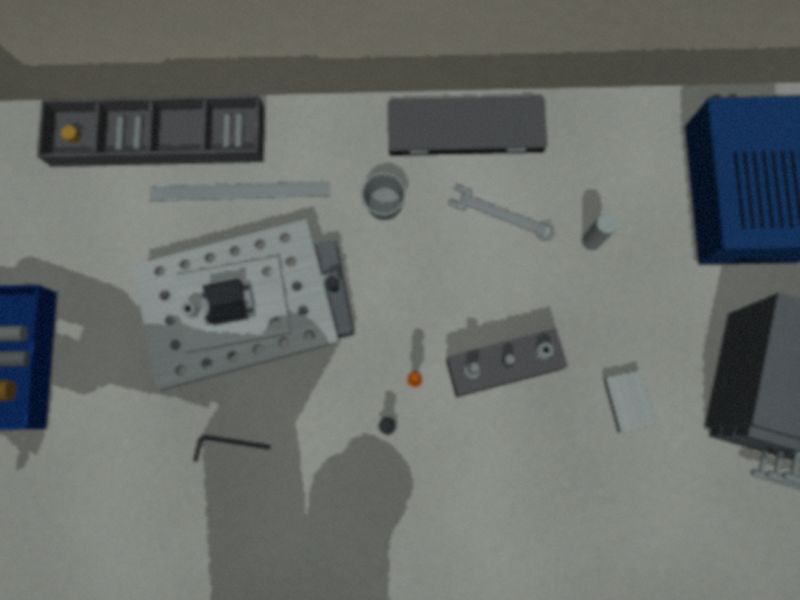

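Pin candidates in the scene view: grey collared pin in the rack (296,322), dowel (281,358), bolt with socket (265,395), orange look-alike (326,285), black screw (309,262). I choose the grey collared pin at (296,322) and check it in a close crop.

Run:
```python
from h import *
s=cv2.imread("pics/scene0raw.png");t=cv2.imread("pics/top0raw.png")
def crop(im,x,y,w,h): return cv2.resize(im[y:y+h,x:x+w],(400,300),interpolation=cv2.INTER_CUBIC)
a=np.vstack([np.hstack([crop(s,140,190,120,90),crop(t,280,195,100,75)]),np.hstack([crop(s,270,90,100,75),crop(t,90,140,120,90)])])
a=cv2.convertScaleAbs(a,alpha=1.3)
save("crops1",a)
for n,p in (("top",[(472,368,.08),(508,358,.09),(545,348,.086),(192,305,.09)]),("scene",[(296,316,.11),(281,356,.09),(265,391,.086),(494,165,.09)])):
    for u,v,z in p: print(n,ray(n,u*.64,v*.64,z))
```

```text
top [ 0.46321229 -0.21284451  0.08      ]
top [ 0.47569163 -0.26468394  0.09      ]
top [ 0.48969126 -0.31973906  0.086     ]
top [0.56383904 0.19880724 0.09      ]
scene [ 0.4690887  -0.21188966  0.11      ]
scene [ 0.4808777  -0.26616934  0.09      ]
scene [ 0.49316376 -0.31867765  0.086     ]
scene [0.56154517 0.20892739 0.09      ]
```

View pics/crops1.png

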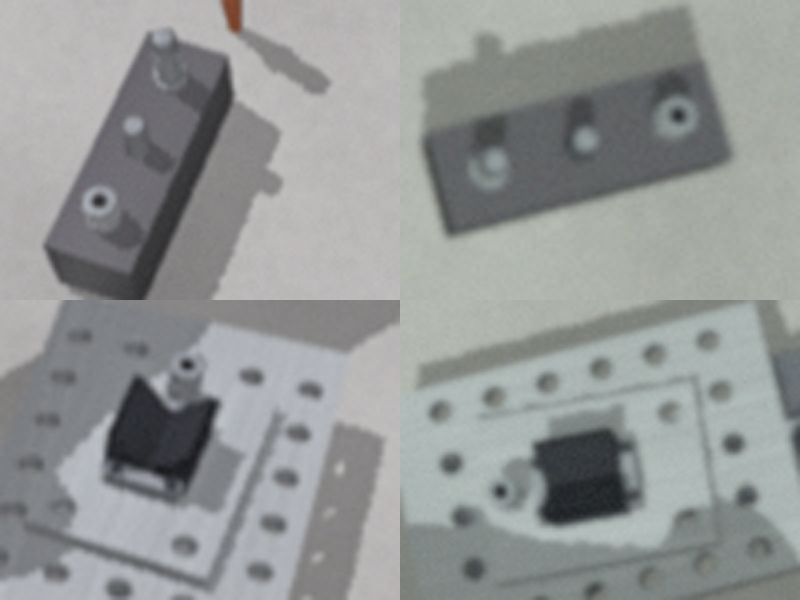

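The crops (3 pictures so far) confirm the pin: stepped collar and domed handle at the rack's end, dowel in the middle, socketed bolt at the far end. The plate's hole rows are about 4–5° anticlockwise of the foot's edges. Next I measure these with rays.

```bash
cat >> h.py <<'E'
def go(p,jaw):
    """shift (cm) and turn in tool axes to world TCP p with jaw axis at world angle jaw (deg), tool down"""
    o=get_obs(); w,x,y,z=o["eef_rot"]; R=Rn.from_quat([x,y,z,w])
    best=None
    for k in (0,180,-180):
        a=np.radians(jaw+k); yj=np.array([np.cos(a),np.sin(a),0]); zz=np.array([0,0,-1.]); T=Rn.from_matrix(np.column_stack([np.cross(yj,zz),yj,zz]))
        r=(R.inv()*T).as_rotvec()
        if best is None or abs(r[2])<abs(best[2]): best=r
    print("shift cm",np.round(R.inv().apply(np.array(p)-o["eef_pos"])*100,2),"turn",np.round(best,3))
E
python3 - <<'E'
from h import *
T=lambda x,y:(90+(x-400)*.3,140+(y-300)*.3)
S=lambda x,y:(270+x*.25,90+(y-300)*.25)
P=lambda n,p,z:ray(n,p[0],p[1],z)[:2]
row=np.array([P("top",T(*p),.055) for p in [(440,411),(494,397),(548,382),(601,368),(655,354),(708,341)]])
print("row",row.round(4).tolist(),np.linalg.norm(np.diff(row,axis=0),axis=1).round(4))
d=row[-1]-row[0]; print("plate ang",np.degrees(np.arctan2(d[1],d[0])))
e=P("top",T(478,416),.065),P("top",T(697,378),.065); d=e[1]-e[0]; print("foot edge ang",np.degrees(np.arctan2(d[1],d[0])))
bt=P("top",T(502,490),.091); bs=P("scene",S(187,365),.091); print("bolt1",bt,bs)
L=P("top",T(670,412),.065),P("scene",S(185,545),.065); print("L",L)
Rr=P("top",T(690,520),.065),P("scene",S(62,508),.065); print("R",Rr)
for k in (0,1):
    b=(bt,bs)[k]; m=(L[k]+Rr[k])/2-b; print("foot ang from holes",np.degrees(np.arctan2(m[1],m[0])),np.linalg.norm(m),np.linalg.norm(L[k]-Rr[k]))
S2=lambda x,y:(140+x*.3,190+y*.3); T2=lambda x,y:(280+(x-400)*.25,195+y*.25)
print("pin",P("scene",S2(163,38),.113),P("top",T2(494,160),.113),"dowel",P("scene",S2(134,125),.09),P("top",T2(585,142),.09),"bolt",P("scene",S2(98,202),.086),P("top",T2(679,116),.086))
E
```

```text
row [[0.6259, 0.2629], [0.6355, 0.2239], [0.6459, 0.1849], [0.6555, 0.1465], [0.6652, 0.1073], [0.6742, 0.0686]] [0.0401 0.0404 0.0396 0.0404 0.0397]
plate ang -76.04281935517622
foot edge ang -81.08991891254703
bolt1 [0.55951177 0.20361474] [0.56422927 0.20678181]
L (array([0.61898133, 0.09333783]), array([0.62481512, 0.09543714]))
R (array([0.54014607, 0.07767933]), array([0.54600774, 0.08017829]))
foot ang from holes -80.36426907290016 0.11979626929841496 0.08037529467885099
foot ang from holes -79.90483417693464 0.12084502083442102 0.0802710043488574
pin [ 0.4682132  -0.21211285] [ 0.46101813 -0.21331886] dowel [ 0.48102935 -0.26509393] [ 0.4725058  -0.26709251] bolt [ 0.49331989 -0.31955817] [ 0.48671567 -0.321732  ]
```

Run:
```python
from h import *
go([.4645,-.2127,.22],14)
```

```text
shift cm [-50.65 -64.2    3.03] turn [-2.00e-03  1.00e-03  1.03e+00]
```

>>> {"method": "apply_moves", "body": {
  "moves": [
    [[-3.1,-3.9,0,0,0,0.06,0.6],[-6.2,-7.8,0,0,0,0.13,0.6],[-9.3,-11.7,0,0,0,0.2,0.6],[-12.4,-15.6,0,0,0,0.26,0.6],[-15.5,-19.5,0,0,0,0.33,0.6],[-18.6,-23.4,0,0,0,0.4,0.6],[-21.7,-27.3,0,0,0,0.46,0.6],[-24.8,-31.2,0,0,0,0.52,0.6]]
  ]
}}

```text
time_s: 0.9
eef_pos: [0.314, 0.1773, 0.2502]
eef_rot: [0.0, 0.398, 0.917, 0.0]
wrist_force: [2.0, 0.5, -0.2]
opening: 0.603
```

Run:
```python
from h import *
go([.4645,-.2127,.2],14)
```

```text
shift cm [-38.75 -15.66   5.02] turn [0.001 0.    0.508]
```

>>> {"method": "apply_moves", "body": {
  "moves": [
    [[-4.6,-1.8,0,0,0,0.07,0.6],[-9.2,-3.7,0,0,0,0.14,0.6],[-13.8,-5.5,0,0,0,0.21,0.6],[-18.4,-7.4,0,0,0,0.28,0.6],[-23,-9.2,0,0,0,0.35,0.6],[-27.6,-11.1,0,0,0,0.42,0.6],[-32.2,-13,0,0,0,0.5,0.6],[-36,-14.5,1,0,0,0.508,0.6]]
  ]
}}

```text
time_s: 1.7
eef_pos: [0.4558, -0.1859, 0.2411]
eef_rot: [0.001, 0.617, 0.787, -0.0]
wrist_force: [-0.4, 0.4, 0.3]
opening: 0.599
```

Run:
```python
from h import *
go([.4645,-.2127,.15],14)
```

```text
shift cm [-2.79  0.19  9.12] turn [ 0.002  0.002 -0.002]
```

>>> {"method": "apply_moves", "body": {
  "moves": [
    [[-2.8,0.2,4.5,0,0,0,0.6],[-2.8,0.2,8.5,0,0,0,0.6],[-2.8,0.2,9.1,0,0,0,0.6],[-2.8,0.2,9.1,0,0,0,0.6]]
  ]
}}

```text
time_s: 2.1
eef_pos: [0.4624, -0.2084, 0.1481]
eef_rot: [-0.002, 0.615, 0.788, 0.0]
wrist_force: [0.2, -0.1, 0.7]
opening: 0.6
```

Run:
```python
from h import *
a=shot("scene");b=shot("top")
u=proj("scene",[.4645,-.2127,.12]).astype(int); v=proj("top",[.4645,-.2127,.12]).astype(int); print(u,v)
f=lambda im,p:cv2.resize(im[p[1]-50:p[1]+50,p[0]-50:p[0]+50],(400,400),interpolation=cv2.INTER_CUBIC)
save("c2",np.hstack([f(a,u),f(b,v)]))
print(get_obs()["eef_pos"])
```

```text
[186 199] [303 233]
[ 0.46449094 -0.20946666  0.15119184]
```

View pics/c2.png

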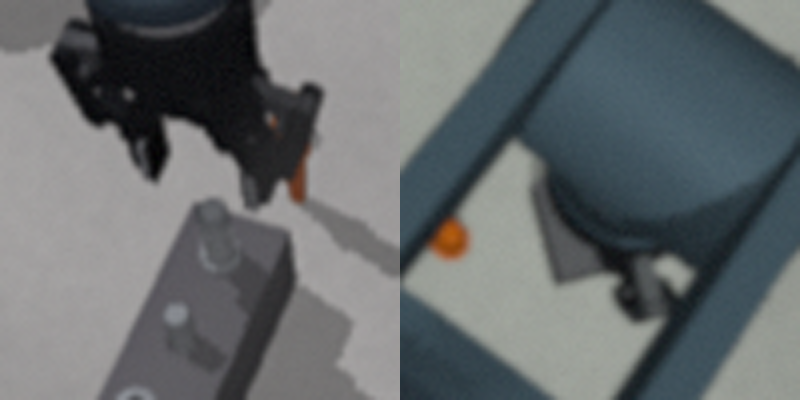

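Picture 4 shows the fingertips straddling the pin's handle: tips at about (155,180) and (255,205), handle top at (213,212). The orange look-alike is clear of the jaws. I go down and grip.

>>> {"method": "apply_moves", "body": {
  "moves": [
    [[-0.3,0,2,0,0,0,0.6],[-0.3,0,4,0,0,0,0.6],[-0.3,0,5.6,0,0,0,0.6],[-0.3,0,5.6,0,0,0,0.6],[-0.3,0,5.6,0,0,0,0.1],[-0.3,0,5.6,0,0,0,0.1],[-0.3,0,5.6,0,0,0,0.1],[-0.3,0,5.6,0,0,0,0.1]]
  ]
}}

```text
time_s: 3.0
eef_pos: [0.4656, -0.213, 0.0954]
eef_rot: [0.002, 0.615, 0.789, 0.0]
wrist_force: [-0.5, 1.8, 6.5]
opening: 0.196
```

>>> {"method": "apply_moves", "body": {
  "moves": [
    [[0,0,0,0,0,0,0.1],[0,0,0,0,0,0,0.1]]
  ]
}}

```text
time_s: 3.2
eef_pos: [0.4656, -0.213, 0.0954]
eef_rot: [0.002, 0.615, 0.789, 0.0]
wrist_force: [-0.5, 1.0, 6.9]
opening: 0.197
```

>>> {"method": "apply_moves", "body": {
  "moves": [
    [[0,0,-4,0,0,0,0.1],[0,0,-8,0,0,0,0.1],[0,0,-12,0,0,0,0.1],[0,0,-15,0,0,0,0.1]]
  ]
}}

```text
time_s: 3.6
eef_pos: [0.4649, -0.2126, 0.2469]
eef_rot: [0.002, 0.615, 0.789, 0.0]
wrist_force: [0.5, -0.8, -2.0]
opening: 0.193
```

Run:
```python
from h import *
print(get_obs()["wrist_force"],get_obs()["opening"])
go([.622,.0944,.21],14)
```

```text
[ 0.52859022 -0.84763075 -2.03314688] 0.19282252388664908
shift cm [25.96 22.71  3.66] turn [0.002 0.003 0.002]
```

>>> {"method": "apply_moves", "body": {
  "moves": [
    [[3.3,2.9,0,0,0,0,0.1],[6.6,5.8,0,0,0,0,0.1],[9.9,8.7,0,0,0,0,0.1],[13.2,11.6,0,0,0,0,0.1],[16.5,14.4,0,0,0,0,0.1],[19.8,17.3,0,0,0,0,0.1],[23.1,20.2,0,0,0,0,0.1],[26,22.7,0,0,0,0,0.1]]
  ]
}}

```text
time_s: 4.4
eef_pos: [0.6218, 0.0974, 0.244]
eef_rot: [0.0, 0.615, 0.789, 0.0]
wrist_force: [0.7, -0.3, -1.4]
opening: 0.195
```

>>> {"method": "apply_moves", "body": {
  "moves": [
    [[0,0,2,0,0,0,0.1],[0,0,4.5,0,0,0,0.1],[0,0,4.5,0,0,0,0.1],[0,0,4.5,0,0,0,0.1]]
  ]
}}

```text
time_s: 4.8
eef_pos: [0.6209, 0.0952, 0.1986]
eef_rot: [-0.0, 0.615, 0.789, -0.0]
wrist_force: [-0.2, 0.7, -1.2]
opening: 0.191
```

Run:
```python
from h import *
a=shot("scene");b=shot("top"); o=get_obs(); print(o["eef_pos"],o["wrist_force"])
p=o["eef_pos"].copy(); p[2]-=.089
u=proj("scene",p); v=proj("top",p); print(u,v)
def f(im,p):
    x,y=int(p[0])-40,int(p[1])-40; print("crop origin",x,y); return cv2.convertScaleAbs(cv2.resize(im[y:y+80,x:x+80],(400,400),interpolation=cv2.INTER_CUBIC),alpha=1.3)
save("c3",np.hstack([f(a,u),f(b,v)]))
```

```text
[0.62199625 0.09489861 0.20019908] [ 0.60992462  0.32761479 -1.22057372]
[317.65245831 138.83114927] [166.17463914 167.58193084]
crop origin 277 98
crop origin 126 127
```

View pics/c3.png

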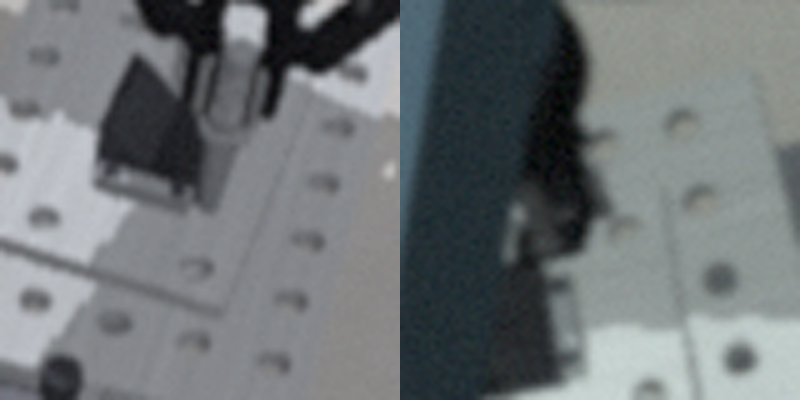

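Picture 5 shows the held pin's nose at about (207,206) in the scene crop, within 1 px of the prediction, and the left hole at (195,268) just beyond it. I now correct for the hole using the scene camera, with the V-block at (150,110) left clear.

Run:
```python
from h import *
n=ray("scene",277+206/5,98+206/5,.1112); print("nose",n)
h=ray("scene",277+195/5,98+268/5,.065); print("hole L",h)
print("plate holes near, scene:",[ray("scene",277+x/5,98+y/5,.055)[:2].round(4) for x,y in[(340,128),(324,183),(308,240),(291,300),(274,363),(194,340),(115,322),(36,300)]])
```

```text
nose [0.62362652 0.09458722 0.1112    ]
hole L [0.62480275 0.0941295  0.065     ]
plate holes near, scene: [array([0.6432, 0.2251]), array([0.6525, 0.1867]), array([0.6621, 0.1484]), array([0.6718, 0.1095]), array([0.6819, 0.0704]), array([0.6426, 0.0619]), array([0.6047, 0.0508]), array([0.5651, 0.0417])]
```

>>> {"method": "apply_moves", "body": {
  "moves": [
    [[0,0.15,1.5,0,0,0,0.1],[0,0.15,3,0,0,0,0.1],[0,0.15,3.8,0,0,0,0.1],[0,0.15,4.2,0,0,0,0.1],[0,0.15,4.6,0,0,0,0.1],[0,0.15,4.8,0,0,0,0.1],[0,0.15,4.8,0,0,0,0.1]]
  ]
}}

```text
time_s: 5.6
eef_pos: [0.6226, 0.0956, 0.1502]
eef_rot: [-0.0, 0.615, 0.789, -0.0]
wrist_force: [0.4, 0.8, -2.2]
opening: 0.193
```

Run:
```python
from h import *
o=get_obs(); print(o["eef_pos"],o["wrist_force"],o["torque"])
```

```text
[0.62262605 0.09556397 0.15022133] [ 0.39152777  0.77342989 -2.17852736] [ 0.01705257 -0.00546022  0.03091325]
```

>>> {"method": "apply_moves", "body": {
  "moves": [
    [[0,0,0.3,0,0,0,0.1],[0.06,0.2,0.3,0,0,0,0.1],[0.09,0.3,0.3,0,0,0,0.1],[0.12,0.4,0.3,0,0,0,0.1],[0.15,0.5,0.3,0,0,0,0.1]]
  ]
}}

```text
time_s: 6.1
eef_pos: [0.6271, 0.0983, 0.1473]
eef_rot: [-0.0, 0.615, 0.789, -0.0]
wrist_force: [-0.4, 0.4, -2.9]
opening: 0.192
```

>>> {"method": "apply_moves", "body": {
  "moves": [
    [[0.03,0.1,0,0,0,0,0.1],[0.06,0.2,0,0,0,0,0.1],[0.09,0.3,0,0,0,0,0.1]]
  ]
}}

```text
time_s: 6.4
eef_pos: [0.6298, 0.0999, 0.1473]
eef_rot: [-0.0, 0.615, 0.789, -0.0]
wrist_force: [-1.9, -0.3, -1.1]
opening: 0.192
```

>>> {"method": "apply_moves", "body": {
  "moves": [
    [[0.03,0.1,0,0,0,0,0.1],[0.06,0.2,0,0,0,0,0.1],[0.09,0.3,0,0,0,0,0.1],[0.12,0.4,0,0,0,0,0.1],[0.12,0.4,0,0,0,0,0.1]]
  ]
}}

```text
time_s: 6.9
eef_pos: [0.6335, 0.1021, 0.1473]
eef_rot: [0.0, 0.615, 0.789, 0.0]
wrist_force: [-0.8, 0.1, -0.9]
opening: 0.19
```

Run:
```python
from h import *
a=shot("scene");o=get_obs(); print(o["eef_pos"],o["wrist_force"])
save("c4",cv2.convertScaleAbs(cv2.resize(a[90:180,265:365],(800,720),interpolation=cv2.INTER_CUBIC)[:600],alpha=1.3))
```

```text
[0.63351562 0.1019995  0.14730698] [-1.10478021 -0.7450887  -2.54730943]
```

View pics/c4.png

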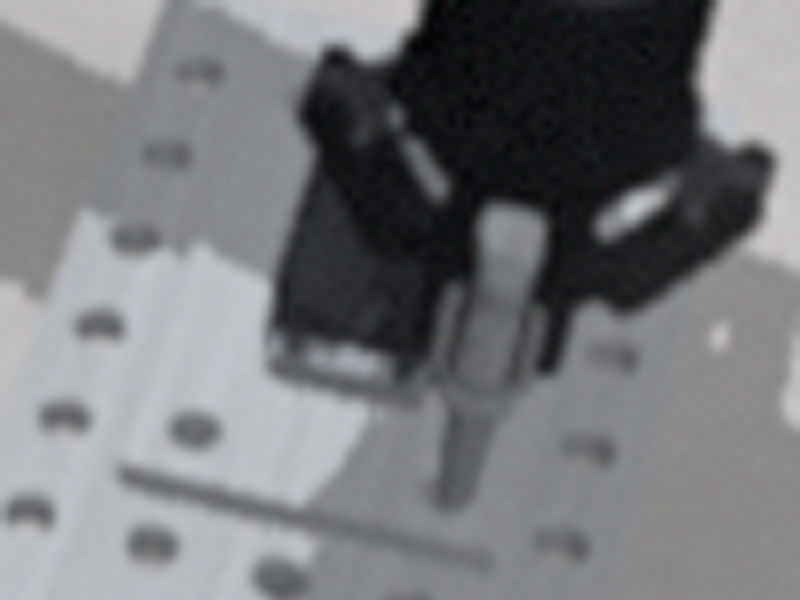

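Picture 6 shows the foot turned. Its end edge from (125,470) to (490,562) now runs parallel to the plate's row, and the open right hole at (195,430) is fully dark.

Run:
```python
from h import *
q=lambda x,y,z:ray("scene",265+x/8,90+y/8,z)[:2]
c=[q(30,512,.055),q(153,545,.055),q(280,577,.055)]
l=[q(100,325,.055),q(64,416,.055)]
print(np.round(c,4).tolist(),np.round(l,4).tolist())
print("R foot",q(195,430,.065))
```

```text
[[0.5264, 0.0319], [0.5651, 0.0413], [0.6042, 0.0515]] [[0.5064, 0.1095], [0.5158, 0.0707]]
R foot [0.5569819 0.0804884]
```

>>> {"method": "apply_moves", "body": {
  "moves": [
    [[-0.06,-0.17,0,0,0,0,0.1],[-0.06,-0.17,0.1,0,0,0,0.1],[-0.06,-0.17,0.2,0,0,0,0.1],[-0.06,-0.17,0.3,0,0,0,0.1],[-0.06,-0.17,0.4,0,0,0,0.1],[-0.06,-0.17,0.5,0,0,0,0.1]]
  ]
}}

```text
time_s: 7.55
eef_pos: [0.6319, 0.101, 0.1422]
eef_rot: [-0.0, 0.615, 0.789, 0.0]
wrist_force: [0.0, 0.1, -1.7]
opening: 0.197
```

Run:
```python
from h import *
o=get_obs(); print(o["eef_pos"],o["wrist_force"],o["torque"])
```

```text
[0.63187552 0.10096313 0.1421694 ] [ 0.00739657  0.11344243 -1.65283653] [ 0.00012067 -0.02762513  0.00609922]
```

>>> {"method": "apply_moves", "body": {
  "moves": [
    [[0,0,0.1,0,0,0,0.1],[0,0,0.2,0,0,0,0.1],[0,0,0.3,0,0,0,0.1],[0,0,0.4,0,0,0,0.1],[0,0,0.5,0,0,0,0.1],[0,0,0.6,0,0,0,0.1],[0,0,0.7,0,0,0,0.1],[0,0,0.8,0,0,0,0.1]]
  ]
}}

```text
time_s: 8.35
eef_pos: [0.6317, 0.1009, 0.1341]
eef_rot: [-0.0, 0.615, 0.789, -0.0]
wrist_force: [-1.5, -2.0, -1.1]
opening: 0.194
```

>>> {"method": "apply_moves", "body": {
  "moves": [
    [[0,0,0.1,0,0,0,0.1],[0,0,0.2,0,0,0,0.1],[0,0,0.3,0,0,0,0.1],[0,0,0.4,0,0,0,0.1],[0,0,0.4,0,0,0,0.1]]
  ]
}}

```text
time_s: 8.85
eef_pos: [0.6316, 0.1008, 0.13]
eef_rot: [-0.0, 0.615, 0.789, -0.0]
wrist_force: [-1.5, -1.0, -1.0]
opening: 0.191
```

>>> {"method": "apply_moves", "body": {
  "moves": [
    [[0,-0.03,0.1,0,0,0,0.1],[0,-0.03,0.2,0,0,0,0.1],[0,-0.03,0.3,0,0,0,0.1],[0,-0.03,0.4,0,0,0,0.1],[0,-0.03,0.5,0,0,0,0.1],[0,-0.03,0.5,0,0,0,0.1]]
  ]
}}

```text
time_s: 9.45
eef_pos: [0.6314, 0.1008, 0.125]
eef_rot: [-0.0, 0.615, 0.789, -0.0]
wrist_force: [-2.5, -2.9, -1.6]
opening: 0.199
```

>>> {"method": "apply_moves", "body": {
  "moves": [
    [[0,0,0.1,0,0,0,0.1],[0,0,0.2,0,0,0,0.1],[0,0,0.3,0,0,0,0.1],[0,0,0.4,0,0,0,0.1],[0,0,0.4,0,0,0,0.1]]
  ]
}}

```text
time_s: 9.95
eef_pos: [0.6312, 0.1007, 0.1209]
eef_rot: [-0.0, 0.615, 0.789, -0.0]
wrist_force: [-4.0, -3.3, -0.5]
opening: 0.194
```

>>> {"method": "apply_moves", "body": {
  "moves": [
    [[-0.04,-0.07,0,0,0,0,0.1],[-0.04,-0.07,0.1,0,0,0,0.1],[-0.04,-0.07,0.2,0,0,0,0.1],[-0.04,-0.07,0.2,0,0,0,0.1]]
  ]
}}

```text
time_s: 10.35
eef_pos: [0.631, 0.1004, 0.1192]
eef_rot: [-0.0, 0.615, 0.789, 0.0]
wrist_force: [-3.1, -2.1, -1.6]
opening: 0.189
```

>>> {"method": "apply_moves", "body": {
  "moves": [
    [[-0.03,-0.06,0.1,0,0,0,0.1],[-0.03,-0.06,0.2,0,0,0,0.1],[-0.03,-0.06,0.3,0,0,0,0.1],[-0.03,-0.06,0.3,0,0,0,0.1]]
  ]
}}

```text
time_s: 10.75
eef_pos: [0.6306, 0.1001, 0.1162]
eef_rot: [0.0, 0.615, 0.789, 0.0]
wrist_force: [-0.5, -0.0, -1.0]
opening: 0.192
```

>>> {"method": "apply_moves", "body": {
  "moves": [
    [[0,0,0.1,0,0,0,0.1],[0,0,0.2,0,0,0,0.1],[0,0,0.3,0,0,0,0.1],[0,0,0.3,0,0,0,0.1]]
  ]
}}

```text
time_s: 11.15
eef_pos: [0.6305, 0.0999, 0.1131]
eef_rot: [-0.0, 0.615, 0.789, 0.0]
wrist_force: [-2.0, -1.1, -1.3]
opening: 0.189
```

>>> {"method": "apply_moves", "body": {
  "moves": [
    [[-0.02,-0.04,0.1,0,0,0,0.1],[-0.02,-0.04,0.2,0,0,0,0.1],[-0.02,-0.04,0.3,0,0,0,0.1],[-0.02,-0.04,0.4,0,0,0,0.1],[-0.02,-0.04,0.4,0,0,0,0.1]]
  ]
}}

```text
time_s: 11.65
eef_pos: [0.6302, 0.0996, 0.1091]
eef_rot: [0.0, 0.615, 0.789, 0.0]
wrist_force: [-0.8, 0.4, -0.7]
opening: 0.194
```

>>> {"method": "apply_moves", "body": {
  "moves": [
    [[0,0,0.1,0,0,0,0.1],[0,0,0.2,0,0,0,0.1],[0,0,0.3,0,0,0,0.1],[0,0,0.3,0,0,0,0.1]]
  ]
}}

```text
time_s: 12.05
eef_pos: [0.6301, 0.0996, 0.1061]
eef_rot: [-0.0, 0.615, 0.789, -0.0]
wrist_force: [-1.3, 1.7, -1.9]
opening: 0.192
```

>>> {"method": "apply_moves", "body": {
  "moves": [
    [[0,-0.01,0.1,0,0,0,0.1],[0,-0.01,0.2,0,0,0,0.1],[0,-0.01,0.3,0,0,0,0.1],[0,-0.01,0.4,0,0,0,0.1],[0,-0.01,0.45,0,0,0,0.1],[0,-0.01,0.45,0,0,0,0.1]]
  ]
}}

```text
time_s: 12.65
eef_pos: [0.63, 0.0996, 0.1016]
eef_rot: [-0.0, 0.615, 0.789, -0.0]
wrist_force: [-0.1, 0.9, -2.6]
opening: 0.191
```

>>> {"method": "apply_moves", "body": {
  "moves": [
    [[0,0,0.05,0,0,0,0.1],[0,0,0.1,0,0,0,0.1],[0,0,0.1,0,0,0,0.1]]
  ]
}}

```text
time_s: 12.95
eef_pos: [0.63, 0.0996, 0.1007]
eef_rot: [0.0, 0.615, 0.789, -0.0]
wrist_force: [-0.5, 0.0, -1.3]
opening: 0.195
```

>>> {"method": "apply_moves", "body": {
  "moves": [
    [[0,0,0.04,0,0,0,0.1],[0,0,0.08,0,0,0,0.1],[0,0,0.08,0,0,0,0.1]]
  ]
}}

```text
time_s: 13.25
eef_pos: [0.6301, 0.0996, 0.1005]
eef_rot: [0.0, 0.615, 0.789, -0.0]
wrist_force: [-2.9, -0.3, 5.1]
opening: 0.195
```

Contact: the reading jumped to +5 N upward with the TCP at z = 0.1005, which is the expected seated height. I release and rise.

>>> {"method": "apply_moves", "body": {
  "moves": [
    [[0,0,0,0,0,0,0.1],[0,0,0,0,0,0,0.3],[0,0,0,0,0,0,0.5],[0,0,0,0,0,0,0.5]]
  ]
}}

```text
time_s: 13.65
eef_pos: [0.6303, 0.0996, 0.0999]
eef_rot: [0.0, 0.615, 0.788, 0.0]
wrist_force: [0.6, 0.5, 0.1]
opening: 0.496
```

>>> {"method": "apply_moves", "body": {
  "moves": [
    [[0,0,-2,0,0,0,0.5],[0,0,-5,0,0,0,0.5],[0,0,-9,0,0,0,0.5],[0,0,-12,0,0,0,0.5]]
  ]
}}

```text
time_s: 14.05
eef_pos: [0.6307, 0.0996, 0.2223]
eef_rot: [0.001, 0.615, 0.789, 0.001]
wrist_force: [0.8, 1.1, 0.2]
opening: 0.498
```

Run:
```python
from h import *
print(get_obs()["opening"])
go([.492,-.3195,.2],14)
```

```text
0.4980240669706439
shift cm [-37.27 -23.66   2.2 ] turn [0.002 0.    0.002]
```

>>> {"method": "apply_moves", "body": {
  "moves": [
    [[-4.2,-2.7,0,0,0,0,0.5],[-8.4,-5.4,0,0,0,0,0.5],[-12.6,-8,0,0,0,0,0.5],[-16.8,-10.7,0,0,0,0,0.5],[-21,-13.3,0,0,0,0,0.5],[-25.2,-16,0,0,0,0,0.5],[-29.4,-18.7,0,0,0,0,0.5],[-33.6,-21.3,0,0,0,0,0.5]]
  ]
}}

```text
time_s: 14.85
eef_pos: [0.5044, -0.2801, 0.2201]
eef_rot: [0.0, 0.615, 0.788, 0.0]
wrist_force: [0.3, 0.1, 0.2]
opening: 0.502
```

>>> {"method": "apply_moves", "body": {
  "moves": [
    [[-3,-2,0,0,0,0,0.5],[-3.7,-2.3,3,0,0,0,0.5],[-3.7,-2.3,7,0,0,0,0.5],[-3.7,-2.3,10,0,0,0,0.5],[-3.7,-2.3,10,0,0,0,0.5]]
  ]
}}

```text
time_s: 15.35
eef_pos: [0.4893, -0.3175, 0.1151]
eef_rot: [-0.005, 0.615, 0.788, 0.001]
wrist_force: [-0.6, 0.9, 0.7]
opening: 0.499
```

Run:
```python
from h import *
a=shot("scene");print(get_obs()["eef_pos"])
go([.492,-.3195,.082],14)
f=lambda x,y:cv2.resize(a[y:y+90,x:x+90],(400,400),interpolation=cv2.INTER_CUBIC)
save("c5",cv2.convertScaleAbs(np.hstack([f(125,190),f(265,85)]),alpha=1.2))
```

```text
[ 0.49075438 -0.31861833  0.1180012 ]
shift cm [-0.13  0.11  3.6 ] turn [-0.002 -0.004  0.001]
```

View pics/c5.png

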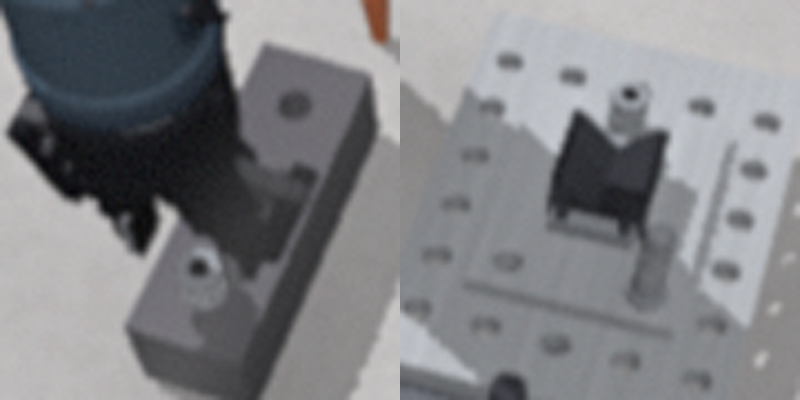

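Picture 7 shows the pin upright with its collar down in the left hole, at (645,290) in the right half. The right hole is open at (508,262). The jaws straddle the bolt's head at (200,270).

>>> {"method": "apply_moves", "body": {
  "moves": [
    [[-0.1,0.1,1.5,0,0,0,0.5],[-0.1,0.1,3,0,0,0,0.5],[-0.1,0.1,3.6,0,0,0,0.5],[-0.1,0.1,3.6,0,0,0,0.5],[-0.1,0.1,3.6,0,0,0,0.1],[-0.1,0.1,3.6,0,0,0,0.1],[-0.1,0.1,3.6,0,0,0,0.1],[-0.1,0.1,3.6,0,0,0,0.1]]
  ]
}}

```text
time_s: 16.2
eef_pos: [0.4934, -0.3208, 0.0848]
eef_rot: [0.001, 0.615, 0.789, -0.0]
wrist_force: [-2.0, 0.5, 4.8]
opening: 0.235
```

>>> {"method": "apply_moves", "body": {
  "moves": [
    [[0,0,-4,0,0,0,0.1],[0,0,-8,0,0,0,0.1],[0,0,-12,0,0,0,0.1],[0,0,-12,0,0,0,0.1]]
  ]
}}

```text
time_s: 16.6
eef_pos: [0.4961, -0.3229, 0.2109]
eef_rot: [0.006, 0.615, 0.789, -0.001]
wrist_force: [1.8, 0.3, -0.8]
opening: 0.231
```

Run:
```python
from h import *
h=ray("scene",289.3,143.95,.065); print("R hole",h, get_obs()["opening"])
go([.554,.080,.2],14)
```

```text
R hole [0.55713925 0.07982847 0.065     ] 0.23060329490613865
shift cm [37.68 15.43  0.81] turn [0.006 0.01  0.002]
```

>>> {"method": "apply_moves", "body": {
  "moves": [
    [[4.5,1.8,0,0,0,0,0.1],[9,3.7,0,0,0,0,0.1],[13.5,5.5,0,0,0,0,0.1],[18,7.4,0,0,0,0,0.1],[22.5,9.2,0,0,0,0,0.1],[27,11.1,0,0,0,0,0.1],[31.5,12.9,0,0,0,0,0.1],[36,14.7,0,0,0,0,0.1]]
  ]
}}

```text
time_s: 17.4
eef_pos: [0.5477, 0.0667, 0.2032]
eef_rot: [-0.0, 0.615, 0.788, -0.0]
wrist_force: [0.6, -0.4, -0.9]
opening: 0.229
```

>>> {"method": "apply_moves", "body": {
  "moves": [
    [[1.5,0.6,0,0,0,0,0.1],[1.5,0.6,2,0,0,0,0.1],[1.5,0.6,4,0,0,0,0.1],[1.5,0.6,5.3,0,0,0,0.1],[1.5,0.6,5.3,0,0,0,0.1],[1.5,0.6,5.3,0,0,0,0.1]]
  ]
}}

```text
time_s: 18.0
eef_pos: [0.5503, 0.0801, 0.1509]
eef_rot: [-0.0, 0.615, 0.788, -0.0]
wrist_force: [-0.9, 0.4, 0.5]
opening: 0.23
```

Run:
```python
from h import *
a=shot("scene");o=get_obs();print(o["eef_pos"],o["eef_rot"],o["wrist_force"])
p=o["eef_pos"].copy();p[2]-=.0548; print("bolt end px in crop",(proj("scene",p)-[255,90])*8)
save("c6",cv2.convertScaleAbs(cv2.resize(a[90:165,255:355],(800,600),interpolation=cv2.INTER_CUBIC),alpha=1.3))
```

```text
[0.55081211 0.08010182 0.1516085 ] [4.07802030e-04 6.15265179e-01 7.88320075e-01 2.29704956e-04] [-0.0503309  -0.18497362 -1.20628654]
bolt end px in crop [265.19988185 355.97269918]
```

View pics/c6.png

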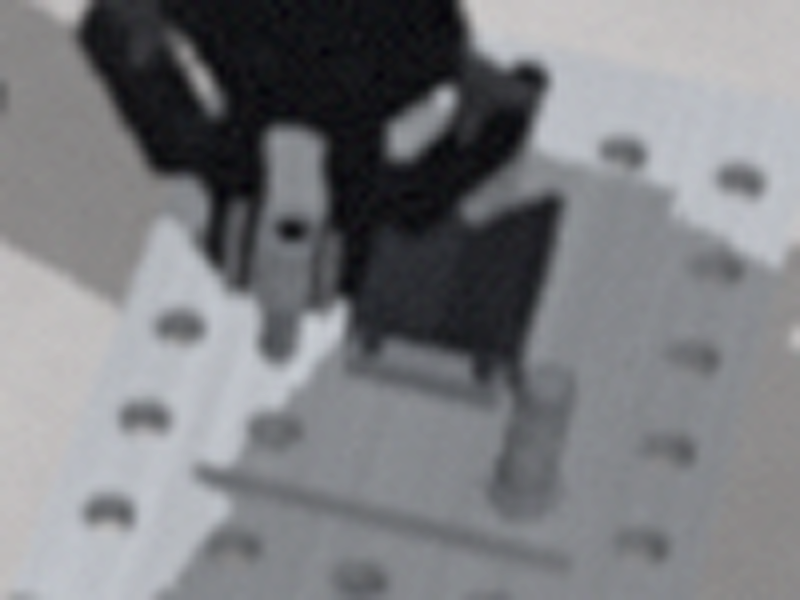

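Picture 8 shows the bolt held upright with its shank end at about (278,350), the right hole at (275,430) below it, and the pin still seated at (530,490).

Run:
```python
from h import *
q=lambda x,y,z:ray("scene",255+x/8,90+y/8,z)
o=get_obs()["eef_pos"]
e=q(278,351,o[2]-.0548); t=q(292,228,o[2]-.0248+.026); h=q(275,430,.065)
print("end",e,"top",t,"hole",h)
d=h-e; print("shift from end to hole: tool x,y mm",1e3*(-.243*d[0]+.97*d[1]),1e3*(.97*d[0]+.243*d[1]))
d=h-t; print("from top: tool x,y mm",1e3*(-.243*d[0]+.97*d[1]),1e3*(.97*d[0]+.243*d[1]))
```

```text
end [0.55313991 0.08392837 0.0968085 ] top [0.55325814 0.08274524 0.1528085 ] hole [0.5569819 0.0804884 0.065    ]
shift from end to hole: tool x,y mm -4.270375672393492 2.890814675459583
from top: tool x,y mm -3.0940070529168104 3.063637156600878
```

>>> {"method": "apply_moves", "body": {
  "moves": [
    [[-0.37,0.24,0,0,0,0,0.1],[-0.37,0.24,1,0,0,0,0.1],[-0.37,0.24,2,0,0,0,0.1],[-0.37,0.24,2.8,0,0,0,0.1],[-0.37,0.24,3.1,0,0,0,0.1],[-0.37,0.24,3.2,0,0,0,0.1],[-0.37,0.24,3.3,0,0,0,0.1],[-0.37,0.24,3.4,0,0,0,0.1]]
  ]
}}

```text
time_s: 18.85
eef_pos: [0.5538, 0.0776, 0.1172]
eef_rot: [0.0, 0.615, 0.789, 0.0]
wrist_force: [0.0, 1.0, -0.9]
opening: 0.237
```

>>> {"method": "apply_moves", "body": {
  "moves": [
    [[0,0,0.1,0,0,0,0.1],[0,0,0.2,0,0,0,0.1],[0,0,0.3,0,0,0,0.1],[0,0,0.3,0,0,0,0.1]]
  ]
}}

```text
time_s: 19.25
eef_pos: [0.5534, 0.0776, 0.1139]
eef_rot: [-0.0, 0.615, 0.789, -0.0]
wrist_force: [0.0, -0.8, -1.8]
opening: 0.239
```

>>> {"method": "apply_moves", "body": {
  "moves": [
    [[0,0,0.1,0,0,0,0.1],[0,0,0.2,0,0,0,0.1],[0,0,0.3,0,0,0,0.1],[0,0,0.4,0,0,0,0.1],[0,0,0.5,0,0,0,0.1],[0,0,0.5,0,0,0,0.1]]
  ]
}}

```text
time_s: 19.85
eef_pos: [0.5534, 0.0776, 0.1088]
eef_rot: [-0.0, 0.615, 0.789, -0.0]
wrist_force: [0.3, -0.2, -1.3]
opening: 0.234
```

>>> {"method": "apply_moves", "body": {
  "moves": [
    [[0,0,0.1,0,0,0,0.1],[0,0,0.2,0,0,0,0.1],[0,0,0.3,0,0,0,0.1],[0,0,0.4,0,0,0,0.1],[0,0,0.5,0,0,0,0.1],[0,0,0.5,0,0,0,0.1]]
  ]
}}

```text
time_s: 20.45
eef_pos: [0.5534, 0.0776, 0.1038]
eef_rot: [-0.0, 0.615, 0.789, -0.0]
wrist_force: [-0.8, -0.5, -1.4]
opening: 0.235
```

>>> {"method": "apply_moves", "body": {
  "moves": [
    [[0,0,0.15,0,0,0,0.1],[0,0,0.3,0,0,0,0.1],[0,0,0.45,0,0,0,0.1],[0,0,0.6,0,0,0,0.1],[0,0,0.75,0,0,0,0.1],[0,0,0.9,0,0,0,0.1],[0,0,1.05,0,0,0,0.1],[0,0,1.15,0,0,0,0.1]]
  ]
}}

```text
time_s: 21.25
eef_pos: [0.5534, 0.0776, 0.0923]
eef_rot: [-0.0, 0.615, 0.789, -0.0]
wrist_force: [0.6, 0.2, -1.0]
opening: 0.233
```

>>> {"method": "apply_moves", "body": {
  "moves": [
    [[0,0,0.05,0,0,0,0.1],[0,0,0.1,0,0,0,0.1],[0,0,0.15,0,0,0,0.1],[0,0,0.15,0,0,0,0.1]]
  ]
}}

```text
time_s: 21.65
eef_pos: [0.5535, 0.0776, 0.091]
eef_rot: [-0.0, 0.615, 0.789, -0.0]
wrist_force: [-0.7, -0.2, -1.1]
opening: 0.232
```

>>> {"method": "apply_moves", "body": {
  "moves": [
    [[0,0,0.05,0,0,0,0.1],[0,0,0.1,0,0,0,0.1],[0,0,0.1,0,0,0,0.1]]
  ]
}}

```text
time_s: 21.95
eef_pos: [0.5534, 0.0776, 0.0899]
eef_rot: [-0.0, 0.615, 0.789, -0.0]
wrist_force: [0.7, 0.3, -0.4]
opening: 0.228
```

>>> {"method": "apply_moves", "body": {
  "moves": [
    [[0,0,0.03,0,0,0,0.1],[0,0,0.05,0,0,0,0.1],[0,0,0.05,0,0,0,0.1]]
  ]
}}

```text
time_s: 22.25
eef_pos: [0.5536, 0.0776, 0.0898]
eef_rot: [0.0, 0.615, 0.789, 0.0]
wrist_force: [-2.7, -0.0, 2.4]
opening: 0.233
```

Head contact at the expected height (z = 0.0898, about +3 N). I release, rise, and check.

>>> {"method": "apply_moves", "body": {
  "moves": [
    [[0,0,0,0,0,0,0.3],[0,0,0,0,0,0,0.5],[0,0,0,0,0,0,0.5],[0,0,-2,0,0,0,0.5],[0,0,-5,0,0,0,0.5],[0,0,-9,0,0,0,0.5],[0,0,-13,0,0,0,0.5]]
  ]
}}

```text
time_s: 22.95
eef_pos: [0.553, 0.0776, 0.2203]
eef_rot: [-0.0, 0.615, 0.789, -0.0]
wrist_force: [1.6, -1.0, -0.4]
opening: 0.502
```

>>> {"method": "apply_moves", "body": {
  "moves": [
    [[-4,-3,0,0,0,0,0.5],[-8,-6,0,0,0,0,0.5],[-12,-9,0,0,0,0,0.5],[-16,-12,0,0,0,0,0.5],[-16,-12,0,0,0,0,0.5],[-16,-12,0,0,0,0,0.5]]
  ]
}}

```text
time_s: 23.55
eef_pos: [0.4758, -0.1079, 0.2196]
eef_rot: [0.0, 0.616, 0.787, 0.0]
wrist_force: [0.5, 0.9, 0.4]
opening: 0.504
```

Run:
```python
from h import *
a=shot("scene");o=get_obs();print(o["eef_pos"],o["time_s"],o["opening"])
f=cv2.resize(a[95:170,265:365],(520,390),interpolation=cv2.INTER_CUBIC)
g=cv2.resize(a,(280,210)); r=np.zeros((390,280,3),np.uint8); r[:210]=g
save("c7",np.hstack([f,r]))
```

```text
[ 0.47615415 -0.10688633  0.21958094] 23.6 0.5025596516003215
```

View pics/c7.png

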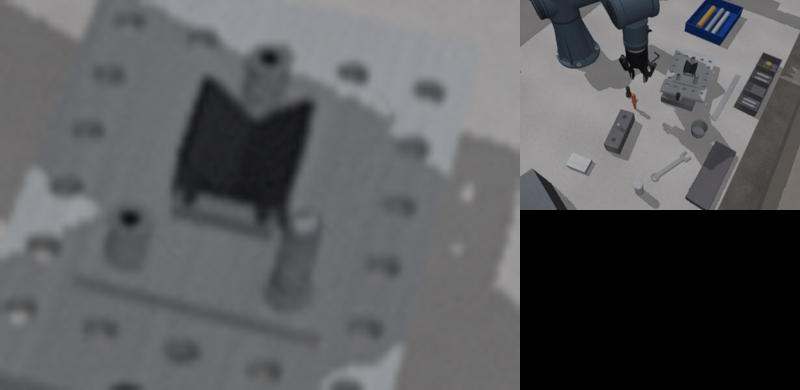

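Picture 9 shows the pin upright, collar down, at (290,290), and the bolt's head down on the foot at (128,240). The bystanders are unmoved and the gripper is clear, so I hand in.

```bash
python3 -c "
from bench import *
print(hand_in())"
```

```text
the job is handed in; nothing more can be done
None
```

The drift pin stands fully down in the left open hole and the bolt is fully home in the right one. I handed the job in at 23.6 s; no verdict was reported.

- **Finding the offset:** The plate's holes lay about 10 mm anticlockwise of the foot's. I turned the foot with the pin's nose in the left hole. I then worked the pin down, easing sideways whenever the force built up.
- **Pin:** The collar seated with the tool at its expected height, with about 5 N of reaction. Readings along the way stayed at about 5 N or below.
- **Bolt:** It went down without resistance until its head touched at its expected height, with about 3 N.
- **Last checks:** The final picture shows pin and bolt upright and flat on the foot, the bystanders apparently unmoved, and the gripper open and clear. I judged these by eye and did not measure final positions or tilts.
- **What disagreed:** The two cameras differed by about 6 mm. I steered by the scene camera, which matched the held pin's nose to within 2 mm. The two estimates of the right hole's position differed by about 1.5 mm, so I aimed between them.

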